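Make up a suture kit and a scaling kit in their instrument racks

ROBOT

A 7-joint arm with a two-finger parallel gripper is mounted at the origin on a cart in front of the work surface, level with it; the furniture and walls round the work are solid. World frame = base frame: x ahead of the robot, y to its left, z up, the work surface at z = 0. Lengths are in mm, angles in rad, forces in N, time in s.
With the tool pointing down it reaches from about 400 to 875 mm from the base axis. Payload 19.3 kg.
Tool frame: the origin (TCP) lies at the very end of the fingers, on their centre line; the grasp point (between the pads) lies 19 mm behind it (grip_point_offset is the z of the grasp point in the tool frame, in mm); z points along the fingers, y is the line along which they close (so a half turn about z gives the same grasp; the last joint's range is limited). The gripper opens to 85 mm and grips with 20 to 120 N. Pads are 22 mm wide; open, the fingers measure 114 mm over their backs; the gripper's body (76 mm by 85 mm) begins 54 mm behind the grasp point. The pads swing forward as they close: fully open they stand 13 mm farther back than shut.
Start: joints at [-0.07, 0.521, -0.036, 1.599, 0.021, 1.021, -0.113], TCP at [624.992, -0.025, 231.291] pointing down, gripper open.
Joint ranges: [-2.91, 2.91], [-0.3, 2.13], [-1.5, 1.42], [0.17, 2.43], [-1.26, 4.41], [0.16, 1.93], [-2.52, 2.52]. Speed limits (rad/s): [1.89, 1.89, 2.39, 2.39, 3.01, 3.01, 3.01].

INTERFACE

Orientations are given as a 3x3 rotation matrix whose columns are the frame's x, y, z axes.
In Python, from workcell import movep, movel, goto_joints, open_gripper, clamp, wait, inverse_kinematics, read_state, camera, PlanningError, finish_job, grip_point_offset gives the robot as it stands. Calls block until the motion is done:
- movep(position, orientation): joint-space move of the TCP to a pose.
- movel(position, frame=None, max_speed=150, guard=None): straight line of the TCP; frame=None keeps the orientation; max_speed is the mean speed in mm/s. With guard (N) it stops when the force on the tool has changed by that much, and returns True; else False.
- goto_joints(angles): joint-space move.
- open_gripper() and clamp(): open the fingers fully, or close them until they stop; the grip force is fixed at half the most.
- wait(seconds).
- inverse_kinematics(position, orientation): joint angles nearest the present ones, or None.
- read_state(): the state.
- camera(name): name is "scene" or "side" or "wrist"; returns a dict with "image" (400x640x3 uint8, blue, green, red), "range_z" (400x640 float32, mm along the optical axis (not along the pixel's ray), 0 where there is no reading), "fx", "fy", "cx", "cy" (pixels), "cam_to_world" (4x4, takes a point from camera to world coordinates). Camera axes: x right, y up, looking along -z (the intrinsics and any distortion apply to the point x, -y, -z); pixel columns grow to the right and rows downward; lengths in mm; the calibration is good to about 2 mm. A picture is of the moment at which its call begins.
A pose or a line that the arm cannot do raises PlanningError and nothing moves.
- finish_job(): hands the job in; it is judged then, once.
The state is a dict: "time": time; "qpos": joint angles; "qvel": joint speeds; "joint_efforts": joint torques, N m; "eef_pos": TCP position; "tool_rot": TCP orientation; "ft_force": force on the tool from outside, world axes, zero at the start; "torque": the same for the moment, N m; "finger_gap": finger opening in mm; "gripper_force": force on a finger pad.
Only numpy, scipy, OpenCV 4.12 (cv2) and the standard library are available. Lean on these libraries where they do the work, as an engineer would, in place of code of your own. Each camera call takes 0.05 s, during which the arm holds its last target. There are 200 camera calls.

TASK

Make up the two kits for the steriliser: lay the needle holder and the tweezers in the rack with two slots, and the teal-handled scaler and the thick steel curette in the two free slots of the three-slot rack, beside the mouth mirror that already lies there. Each instrument lies in a slot of its own, down in the notches of both combs. Then swing each rack's retaining bar fully closed over its instruments, leaving the mirror lying in its slot.

Things in the scene. Friction and masses are not known exactly. Their poses are not given: they have to be found in the camera images.
- needle_holder: Steel needle holder lying flat on the sink worktop (5 mm above z = 0), 143 mm long, 9 mm high, 45 g. Origin: underside, middle of its length and width. y along its length: two finger rings (61 mm across) at y = +40 to +70 mm, tips at -72. Grip the closed shanks, 8 mm wide, near the origin. Lay it with y = -11 mm (middle of the shanks) midway between the combs, rings outside.
- tweezers: Steel tweezers lying flat on the sink worktop (5 mm above z = 0), 137 mm long, up to 18 mm wide, 8 mm high, 30 g. Origin: middle of the underside; y along the length. Grip across the width near the origin; lay the origin midway between the combs.
- scaler: Scaler with a teal plastic handle and a thin steel tip, on the sink worktop (5 mm above z = 0), 140 mm long, 25 g. Origin: on the underside; y along the length. Handle 10 mm wide and high, y = -37 to +70 mm, its centre line at x = -4 mm of its own frame; tip at y = -70 mm. Grip the handle at y = 0 to +16 mm; lay the handle's middle, y = +16 mm, midway between the combs.
- curette: Double-ended steel curette: thick ribbed bright handle, 10 mm across, y = -50 to +50 mm, a short thin bent tip at each end, 165 mm in all, 30 g; on the sink worktop (5 mm above z = 0). Does not roll. Origin: middle of the underside; y along the length. Grip at the origin; lay the origin midway between the combs.
- mouth_mirror: Steel mouth mirror, 163 mm long with a round 20 mm head, loose, already lying in the slot at y = +38 mm of the three-slot rack; it stays there. Origin: on its underside; y along its length: handle 6 mm wide, y = -38 to +82 mm, head at y = -71 mm.
- suture_rack: Rack with two slots, 136 x 136 mm, fixed; grey combs with notches run along its y at x = -30 and +30 mm, each 10 mm thick. Origin: middle of the underside. Slots along x at y = -23 and +23 mm. Notch floors (instrument undersides) at z = 20 mm, 22 mm wide, tooth tops at 34 mm. A bar, z 36 to 41 mm, swings level over the comb at x = -30.
- scaling_rack: Rack with three slots, 136 x 158 mm, fixed; grey combs with notches run along its y at x = -30 and +30 mm, each 10 mm thick. Origin: middle of the underside. Slots along x at y = -38, 0 (both free) and +38 mm (mirror). Notch floors (instrument undersides) at z = 20 mm, 22 mm wide, tooth tops at 34 mm. A bar, z 36 to 41 mm, swings level over the comb at x = -30.
- suture_rack_bar (a joint): Retaining bar's swing (rad) about an upright pivot at x -30, y -56 mm of the rack. 0: closed, along +y against its stop; grows anticlockwise from above as it opens: 1.57 points to -x; starts 1.5 to 1.85. Black round knob, 13 mm across, on its free end 112 mm from the pivot, rack z 45 to 60 mm. Light friction (under 1 N), stays where left.
- scaling_rack_bar (a joint): Retaining bar's swing (rad) about an upright pivot at x -30, y -67 mm of the rack. 0: closed, along +y against its stop; grows anticlockwise from above as it opens: 1.57 points to -x; starts 1.5 to 1.85. Black round knob, 13 mm across, on its free end 134 mm from the pivot, rack z 45 to 60 mm. Light friction (under 1 N), stays where left.

How it is judged:
By the outcome, as a careful person would: the job done as asked, in the order asked, and still so for the second after the job is handed in, with the robot touching nothing.
It also fails if it takes over 144 s, if anything falls off the work surface, if the arm or the gripper's body presses on something with over 40 N, if the wrist force passes 120 N, or if a joint passes its speed limit or range.

## Working session

There is one attempt and no reset: what is moved stays moved. The work goes in short steps, each a Python script; the robot and the scene stay as the last script left them, time stands still between calls to the robot, and variables do not carry over. Pictures are saved under pics/ and viewed, at most 14 in all, crops included, and the job is handed in when it is done.

```bash
ls; mkdir -p pics
python3 - <<'E'
from workcell import *
import cv2,numpy as np
for n in("scene","side","wrist"):
    c=camera(n);cv2.imwrite(f"pics/{n}0.png",c["image"]);np.savez(f"{n}0.npz",**c)
    print(n,c["fx"],c["fy"],c["cx"],c["cy"],c["cam_to_world"].round(3).tolist(),[k for k in c])
print(read_state()["time"],grip_point_offset)
E
```

```text
pics
scene 447.55860203780225 447.55860203780225 314.84692913139963 197.81062287035115 [[-0.619, 0.449, -0.645, -386.974], [-0.785, -0.374, 0.493, 732.728], [-0.02, 0.811, 0.584, 892.677], [0.0, 0.0, 0.0, 1.0]] ['image', 'range_z', 'fx', 'fy', 'cx', 'cy', 'cam_to_world']
side 373.25123838717406 373.25123838717406 316.5965990494758 198.81296921620418 [[0.999, -0.034, 0.004, 553.773], [0.022, 0.544, -0.839, -843.228], [0.026, 0.839, 0.544, 603.576], [0.0, 0.0, 0.0, 1.0]] ['image', 'range_z', 'fx', 'fy', 'cx', 'cy', 'cam_to_world']
wrist 318.95677694058134 318.95677694058134 318.9985647247658 209.44129395250235 [[1.0, -0.001, 0.001, 625.827], [0.0, 0.952, 0.306, 78.052], [-0.001, -0.306, 0.952, 373.97], [0.0, 0.0, 0.0, 1.0]] ['image', 'range_z', 'fx', 'fy', 'cx', 'cy', 'cam_to_world']
0.15 -18.700000000000003
```

View pics/scene0.png

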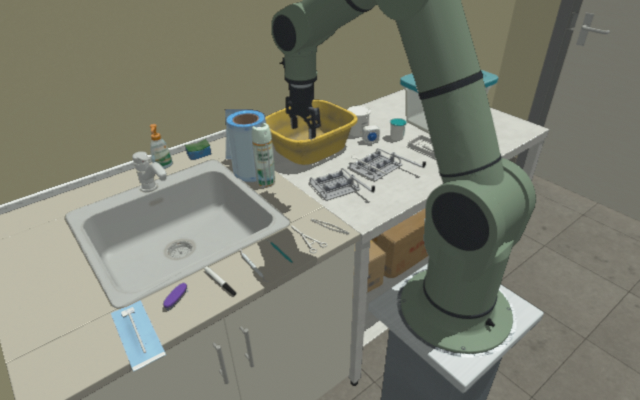

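View pics/side0.png

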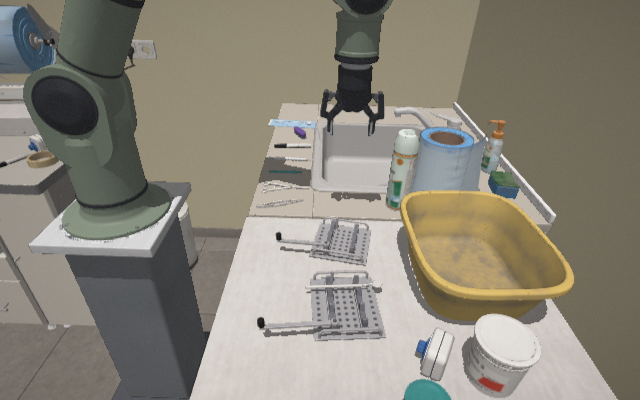

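View pics/wrist0.png

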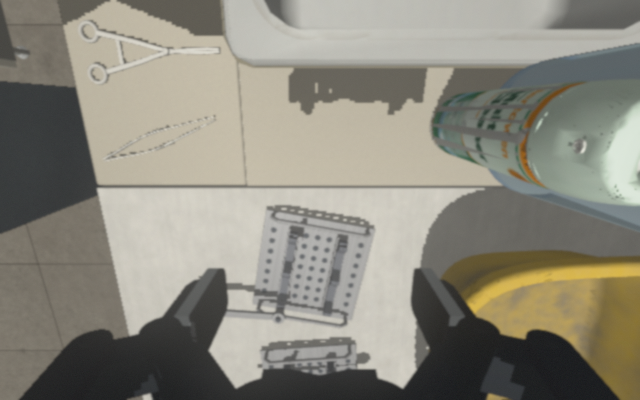

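The scene view shows the tweezers (330,226), needle holder (308,237), teal scaler (281,252), a steel-handled instrument (250,262), a black-handled tool (220,280), and a second mirror on a blue towel (decoys). The racks are at (335,183) and (375,163). In the wrist view the tweezers are at (160,137), the needle holder at (150,52) and the suture rack at (315,265). Next I take closer wrist views.

```bash
cat > h.py <<'E'
from workcell import *
import numpy as np, cv2
def R(a):  # tool down, tool y (closing line) at angle a+90deg; a=0: x axis along world x
    c,s=np.cos(a),np.sin(a); return np.array([[c,s,0],[s,-c,0],[0,0,-1.]])
def snap(tag,n="wrist"):
    c=camera(n); cv2.imwrite(f"pics/{tag}.png",c["image"]); np.savez(f"{tag}.npz",**c); return c
def load(tag): return dict(np.load(f"{tag}.npz"))
def ray(c,u,v):
    M=c["cam_to_world"]; d=M[:3,:3]@np.array([(u-c["cx"])/c["fx"],-(v-c["cy"])/c["fy"],-1.]); return M[:3,3],d
def onz(c,u,v,z):
    o,d=ray(c,u,v); return (o+d*(z-o[2])/d[2])
def cloud(c):
    v,u=np.indices(c["range_z"].shape); r=c["range_z"]
    P=np.stack([(u-c["cx"])/c["fx"]*r,-(v-c["cy"])/c["fy"]*r,-r],-1)
    return P@c["cam_to_world"][:3,:3].T+c["cam_to_world"][:3,3]
def tri(obs): # [(cam,u,v),...]
    A=np.zeros((3,3));b=np.zeros(3)
    for c,u,v in obs:
        o,d=ray(c,u,v); d=d/np.linalg.norm(d); Q=np.eye(3)-np.outer(d,d); A+=Q;b+=Q@o
    return np.linalg.solve(A,b)
E
python3 - <<'E'
from h import *
s=read_state();print(s["tool_rot"].round(2) if hasattr(s["tool_rot"],'round') else s["tool_rot"])
R0=np.array(s["tool_rot"])
for tag,p in [("B1",(600,-130,240)),("B2",(560,-190,200)),("A1",(470,230,190)),("A2",(500,160,190))]:
    try:
        movep(p,R(0)); snap(tag); print(tag,read_state()["time"])
    except PlanningError as e: print(tag,e)
E
python3 - <<'E'
import cv2,numpy as np
for a in "BA":
    cv2.imwrite(f"pics/{a}_.png",cv2.resize(cv2.imread(f"pics/{a}1.png"),None,fx=1.25,fy=1.25))
    cv2.imwrite(f"pics/{a}2_.png",cv2.resize(cv2.imread(f"pics/{a}2.png"),None,fx=1.25,fy=1.25))
E
```

```text
[[ 0.  1. -0.]
 [ 1. -0. -0.]
 [-0. -0. -1.]]
B1 1.3167
B2 1.7917
A1 3.425
A2 3.875
```

View pics/B_.png

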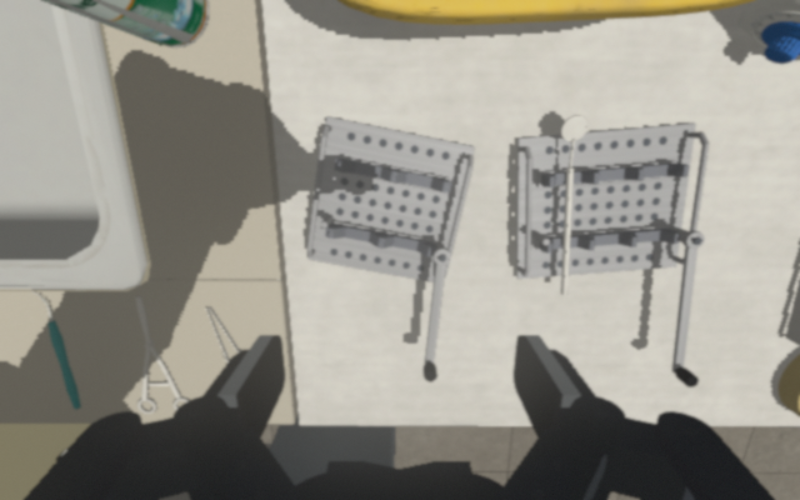

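View pics/A_.png

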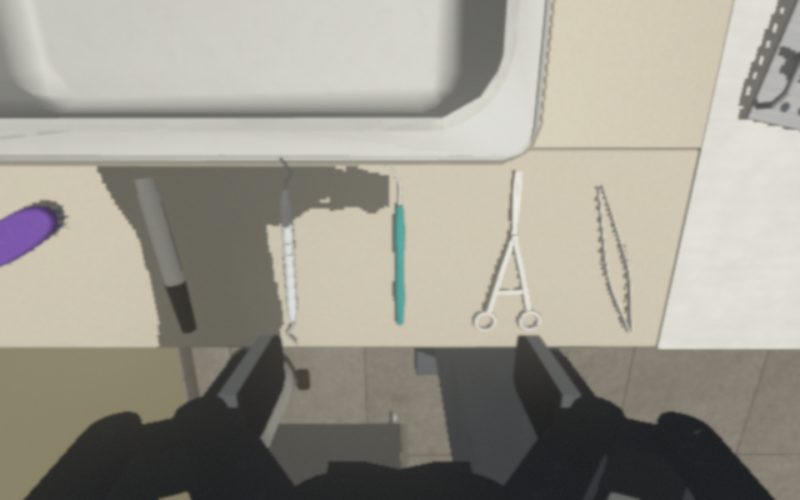

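B1 shows both racks: pivots (441,257) and (697,240), knobs (430,371) and (685,376), in 1.25x pixels. The mirror is at x≈567. A1 shows the steel ribbed curette (290,250), scaler (400,265), needle holder (510,250) and tweezers (613,257).

Run:
```python
from h import *
for tag in ["A1","A2"]:
    c=load(tag);P=cloud(c);Z=P[...,2]
    print(tag,"floor",np.median(Z[180:260,330:380]) )
    m=((Z>8.5)&(Z<25)&(c["range_z"]>0)).astype(np.uint8); m[275:]=0
    n,L,S,C=cv2.connectedComponentsWithStats(m,connectivity=8)
    for i in range(1,n):
        if S[i,4]<60: continue
        p=P[L==i]; r=cv2.minAreaRect(p[:,:2].astype(np.float32)); print(S[i].tolist(),"zq",np.percentile(p[:,2],[10,50,90]).round(1),"ctr",np.round(r[0],1),np.round(r[1],1),round(r[2],1))
for tag in ["B1","B2"]:
    c=load(tag);P=cloud(c);Z=P[...,2];Z[300:]=-9
    print(tag,"floor",np.median(Z[100:110,300:500]))
    for lo,hi in((31,37),(44,62),(10,16),(36.5,43)):
        m=((Z>lo)&(Z<hi)).astype(np.uint8)
        n,L,S,C=cv2.connectedComponentsWithStats(m,connectivity=8)
        for i in range(1,n):
            if S[i,4]<30: continue
            p=P[L==i]; r=cv2.minAreaRect(p[:,:2].astype(np.float32)); print(lo,S[i].tolist(),"z",np.median(p[:,2]).round(1),"ctr",np.round(r[0],1),np.round(r[1],1),round(r[2],1))
def up(tag,x0,y0,x1,y1,o,f=3): cv2.imwrite(f"pics/{o}.png",cv2.resize(cv2.imread(f"pics/{tag}.png")[y0:y1,x0:x1],None,fx=f,fy=f,interpolation=cv2.INTER_CUBIC))
up("A1",215,120,515,270,"cA1",2.6)
up("B1",240,85,580,310,"cB1",2.3)
```

```text
A1 floor 5.376212759724979
[0, 0, 440, 275, 18550] zq [ 9.  10.1 12.1] ctr [489.1 313.4] [229.8 434.4] 11.8
[604, 77, 22, 14, 123] zq [ 9.  17.5 23.8] ctr [569.9 -51.3] [20.4  8.7] 77.4
[309, 133, 15, 127, 774] zq [11.2 13.2 14.6] ctr [457.3 229.6] [137.1  11.7] 2.7
[378, 137, 54, 129, 1174] zq [ 9.1 10.6 13.1] ctr [446.8 121.6] [ 58.6 143.1] 79.4
[107, 142, 50, 125, 2050] zq [13.9 19.2 21.1] ctr [450.4 423. ] [134.9  15.7] 6.6
[478, 149, 28, 118, 530] zq [ 9.1 10.6 12.5] ctr [445.1  44.5] [136.1  20.1] 18.6
[24, 164, 25, 37, 193] zq [11.8 22.1 24.5] ctr [473.2 518.7] [19.6 50.1] 59.4
A2 floor 5.544620325551762
[0, 0, 360, 275, 16478] zq [ 9.  10.1 12.1] ctr [521.9 274.9] [200.6 385.5] 18.9
[577, 8, 63, 35, 1128] zq [11.8 19.1 22.6] ctr [ 650.1 -104.2] [64.7 20.9] 81.9
[550, 75, 90, 45, 1194] zq [12.4 19.8 22.3] ctr [ 583.9 -106.7] [101.6  25. ] 77.4
[522, 112, 17, 9, 81] zq [ 8.9 18.3 24.2] ctr [571.1 -48.6] [15.5  7.5] 89.7
[240, 164, 20, 111, 673] zq [10.8 13.3 14.5] ctr [462.9 229.7] [124.9  11.4] 2.6
[320, 167, 46, 108, 841] zq [ 9.4 11.  13.4] ctr [460.1 130.7] [ 51.4 123.6] 89
[... 5147 characters left out ...]
 4.5
10 [393, 157, 17, 4, 46] z 13.4 ctr [ 587.6 -275.6] [ 2.4 16.9] 4.3
10 [625, 198, 15, 63, 293] z 12.7 ctr [ 509.1 -540.3] [72.   3.9] 4.5
10 [23, 218, 39, 82, 515] z 11.1 ctr [469.4 127.9] [ 29.2 103. ] 83.1
10 [104, 264, 21, 36, 74] z 11.0 ctr [442.1  51.8] [48.6  4.7] 17.0
10 [119, 268, 20, 32, 70] z 11.1 ctr [439.7  33.8] [43.6  3.5] 17.9
10 [620, 273, 20, 27, 159] z 13.1 ctr [ 437.3 -556.5] [ 6. 37.] 71.6
36.5 [179, 143, 9, 7, 49] z 41.2 ctr [604.  -63.3] [5.8 5.6] 80.4
36.5 [513, 151, 20, 135, 1286] z 41.3 ctr [ 527.4 -396.6] [144.9  12.4] 8.2
36.5 [387, 159, 8, 7, 39] z 41.4 ctr [ 589.1 -259. ] [5.5 5.7] 60.3
36.5 [286, 184, 14, 95, 815] z 41.5 ctr [ 517. -163.] [  9.1 102.3] 85.6
```

View pics/cA1.png

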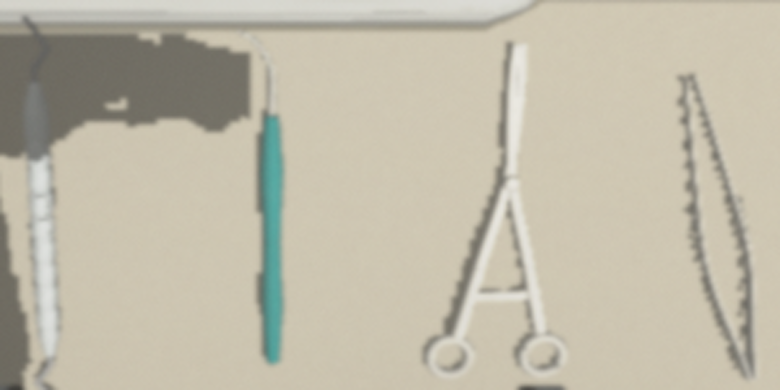

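View pics/cB1.png

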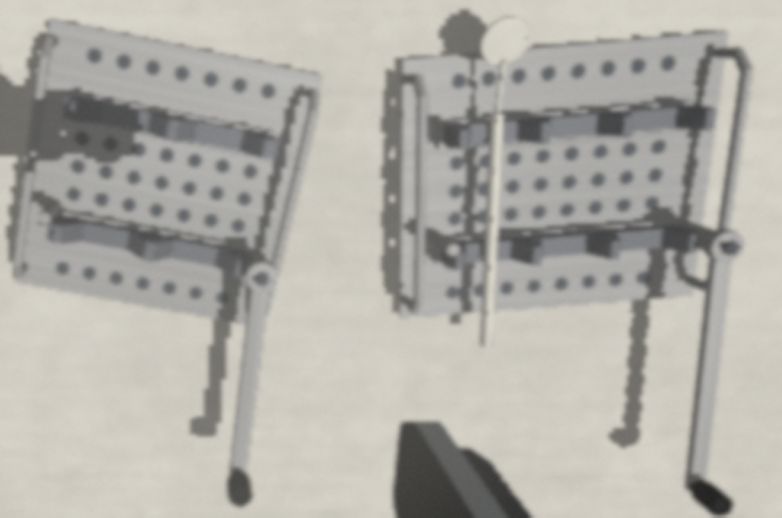

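```bash
cat > m.py <<'E'
from h import *
def pts(tag,y0,y1,x0=370,x1=512,zmin=8.2):
    c=load(tag);P=cloud(c);k=(c["range_z"]>0)&(P[...,2]>zmin)&(P[...,2]<22)&(P[...,1]>y0)&(P[...,1]<y1)&(P[...,0]>x0)&(P[...,0]<x1); return P[k]
def prof(p,o,a,ss,w=4):
    d=np.array([np.cos(a),np.sin(a)]);n=np.array([-d[1],d[0]]);q=(p[:,:2]-o)@np.c_[d,n]
    for s in ss:
        k=abs(q[:,0]-s)<w
        if k.sum()>2: print("  s",s,"lat",q[k,1].min().round(1),q[k,1].max().round(1),"mean",q[k,1].mean().round(1),"z",p[k,2].max().round(1))
    print("  ext",q.min(0).round(1),q.max(0).round(1))
E
python3 - <<'E'
from m import *
c=load("A1");f=lambda u,v:onz(c,215+u/2.6,120+v/2.6,11)[:2]
tip,ring=f(518,44),(f(448,356)+f(542,354))/2
v=tip-ring;a=np.arctan2(v[1],v[0]);o=tip-72*v/np.linalg.norm(v)
print("NH",tip,ring,np.linalg.norm(v),a,o)
for t in("A1","A2"):
    print(t,"NH");prof(pts(t,85,165),o,a,range(-50,80,10))
    p=pts(t,10,80);r=cv2.minAreaRect(p[:,:2].astype(np.float32));print("TW",r);prof(p,np.array(r[0]),np.deg2rad(18.3),range(-60,70,15))
    for nm,y0,y1,xx in(("SC",205,255,(392,482)),("CU",285,350,(400,490))):
        p=pts(t,y0,y1,*xx,zmin=10);m=p[:,:2].mean(0);u,s,vt=np.linalg.svd(p[:,:2]-m);d=vt[0]*np.sign(vt[0,0]);a2=np.arctan2(d[1],d[0]);print(nm,m,a2)
        prof(pts(t,y0,y1,x1=520,zmin=8),m,a2,range(-70,80,10))
for th,o,nm in((-.1885,(615.25,-118.3),"SU"),(.083,(615.8,-319.6),"SCA")):
    P=cloud(load("B2"))[:300].reshape(-1,3);ct,s=np.cos(th),np.sin(th);d=P[:,:2]-o;X=d@[ct,s];Y=d@[-s,ct]
    print(nm,[(y,P[(abs(X)<20)&(abs(Y-y)<2.5),2].max().round(0)) for y in range(-100,101,5) if ((abs(X)<20)&(abs(Y-y)<2.5)).any()])
E
```

```text
NH [521.77543688 134.49120282] [391.34883748 132.60102842] 130.44029511649012 0.014491231860150808 [449.7829966  133.44787065]
A1 NH
  s -50 lat -26.3 28.2 mean -1.2 z 14.1
  s -40 lat -18.4 19.2 mean 1.9 z 14.4
  s -30 lat -16.7 17.0 mean 0.1 z 14.2
  s -20 lat -13.9 14.2 mean 1.0 z 15.0
  s -10 lat -11.0 11.6 mean 0.6 z 14.0
  s 0 lat -7.9 8.6 mean 0.7 z 13.7
  s 10 lat -4.8 5.9 mean 0.6 z 12.7
  s 20 lat -2.3 3.4 mean 0.8 z 15.5
  s 30 lat -2.2 2.7 mean 0.4 z 12.0
  s 40 lat -2.5 3.1 mean 0.4 z 12.7
  s 50 lat -2.9 3.5 mean 0.6 z 12.5
  s 60 lat -3.6 3.4 mean 0.3 z 12.6
  ext [-70.  -29.6] [62.2 30. ]
TW ((445.0121154785156, 44.495262145996094), (137.49427795410156, 20.10053825378418), 18.59199333190918)
  s -60 lat -4.3 2.5 mean -1.1 z 13.4
  s -45 lat -5.6 4.9 mean -0.9 z 12.8
  s -30 lat -8.2 7.4 mean -1.6 z 13.3
  s -15 lat -10.1 9.3 mean -0.3 z 13.0
  s 0 lat -9.8 10.0 mean -0.6 z 12.1
  s 15 lat -9.2 9.9 mean 0.2 z 12.5
  s 30 lat -6.3 7.2 mean 0.2 z 11.4
  s 45 lat -4.0 5.7 mean 0.6 z 11.3
  s 60 lat -2.2 4.3 mean 1.3 z 10.9
  ext [-68.7 -10.1] [68.8 10.1]
SC [440.11496524 
[... 4610 characters left out ...]
10.0)), (-40, np.float64(10.0)), (-35, np.float64(10.0)), (-30, np.float64(10.0)), (-25, np.float64(10.0)), (-20, np.float64(10.0)), (-15, np.float64(10.0)), (-10, np.float64(9.0)), (-5, np.float64(10.0)), (0, np.float64(10.0)), (5, np.float64(10.0)), (10, np.float64(9.0)), (15, np.float64(9.0)), (20, np.float64(10.0)), (25, np.float64(10.0)), (30, np.float64(10.0)), (35, np.float64(28.0)), (40, np.float64(28.0)), (45, np.float64(9.0)), (50, np.float64(10.0)), (55, np.float64(10.0)), (60, np.float64(42.0)), (65, np.float64(42.0)), (70, np.float64(30.0)), (75, np.float64(31.0)), (80, np.float64(9.0)), (85, np.float64(2.0)), (90, np.float64(3.0)), (95, np.float64(2.0)), (100, np.float64(2.0))]
```

```bash
cat >> h.py <<'E'
RK={"SU":(-.1885,np.array([615.25,-118.3]),112,-56),"SC":(.083,np.array([615.8,-319.6]),134,-67)}
def rk(n,x,y):
    th,o,_,_=RK[n]; c,s=np.cos(th),np.sin(th); return o+[c*x-s*y,s*x+c*y]
def st(m=""):
    s=read_state(); print(m,"t",round(s["time"],1),"gap",round(s["finger_gap"],1),"F",np.round(s["ft_force"],1),"p",np.round(s["eef_pos"],1))
def pick(xy,a,h):
    movep([*xy,90],R(a)); movel([*xy,5+h]); clamp(); st("gripped"); movel([*xy,110]); st("lifted")
def place(n,x,y,z):
    p=rk(n,x,y); a=RK[n][0]
    movep([*p,110],R(a)); movel([*p,45]); movel([*p,z],max_speed=50); st("down"); open_gripper(); st("opened"); movel([*p,110])
E
python3 - <<'E'
from h import *
open_gripper()
pick((462.8,133.8),.0145,3.5)
snap("nh1"); place("SU",2,23,29.5)
movep([560,-40,240],R(0)); snap("nh2"); snap("nh2s","side"); st()
a=cv2.imread("pics/nh2.png")[100:400,150:600];b=cv2.imread("pics/nh1.png")
cv2.imwrite("pics/v1.png",np.hstack([cv2.resize(a,None,fx=1,fy=1),cv2.resize(b,(480,300))[:, :340]]))
E
```

```text
gripped t 6.0 gap 5.7 F [-1.  -0.3  7.7] p [462.9 133.8   8.8]
lifted t 6.8 gap 5.1 F [-0.1 -0.1 -0.3] p [462.4 133.8 109.4]
down t 9.0 gap 5.8 F [ 0.8  0.6 -0.8] p [621.4 -96.1  29.3]
opened t 9.8 gap 85.5 F [-0.2  0.8  0.2] p [621.6 -96.1  29.5]
 t 11.2 gap 85.1 F [ 0.9 -0.1 -0.4] p [559.8 -40.3 238.6]
```

View pics/v1.png

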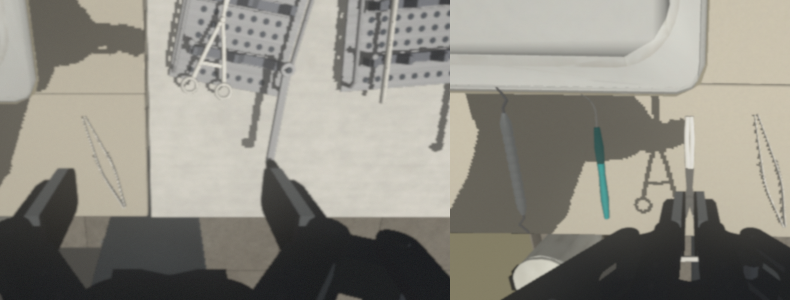

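The needle holder lies in the upper-left slot, rings at (205,88). I continue with the tweezers and scaler, then check all with one view.

Run:
```python
from h import *
pick((445,44.5),.322,3.5)
place("SU",0,-23,29.5)
movep([580,-160,225],R(0)); snap("tw2"); st()
cv2.imwrite("pics/v2.png",cv2.resize(cv2.imread("pics/tw2.png")[40:290,130:530],None,fx=2,fy=2,interpolation=cv2.INTER_CUBIC))
c=load("tw2");P=cloud(c).reshape(-1,3)
th,o,_,_=RK["SU"];d=P[:,:2]-o;X=d@[np.cos(th),np.sin(th)];Y=d@[-np.sin(th),np.cos(th)]
for y0,y1 in((4,42),(-42,-8)):
  for x in(-75,-60,-50,-40,-20,-10,0,10,20,40,50,60):
    k=(abs(X-x)<3)&(Y>y0)&(Y<y1)&(P[:,2]>17)&(P[:,2]<33)
    if k.any(): print(x,Y[k].min().round(1),Y[k].max().round(1),np.percentile(P[k,2],[50,90]).round(1))
```

```text
gripped t 13.4 gap 14.5 F [-2.   0.8 11.5] p [445.1  44.7   8.8]
lifted t 14.2 gap 14.0 F [ 0.3  0.7 -1.3] p [444.7  44.5 109.4]
down t 16.2 gap 14.2 F [ 0.9 -0.4 -0.8] p [ 610.8 -141.    29.3]
opened t 16.9 gap 85.4 F [ 0.2 -0.  -0.1] p [ 611.  -140.9   29.5]
 t 18.2 gap 85.5 F [-0.8  0.9 -1.2] p [ 579.7 -159.6  224. ]
-75 4.0 41.7 [24.7 25.5]
-60 4.0 41.9 [25.4 28.9]
-50 4.1 41.4 [26.3 28.8]
-40 6.6 39.2 [25.  28.5]
-20 12.6 34.0 [26.8 28.4]
-10 15.0 30.8 [26.2 27.8]
0 18.5 28.1 [26.3 27.6]
10 20.5 25.7 [27.7 29.9]
20 20.8 25.7 [26.  26.9]
40 20.2 26.5 [26.5 27.1]
50 20.3 26.8 [26.  26.8]
60 20.8 26.2 [26.2 26.8]
-60 -26.8 -20.7 [27.8 28.3]
-50 -28.1 -19.2 [27.6 28.6]
-40 -29.6 -17.3 [27.2 28. ]
-20 -31.9 -14.1 [26.5 27.5]
-10 -32.1 -13.3 [26.6 27.2]
0 -32.2 -13.5 [26.3 27.2]
10 -32.2 -12.8 [26.1 27.6]
20 -29.7 -15.4 [25.8 27. ]
40 -27.1 -16.5 [25.5 25.7]
50 -25.7 -17.8 [25.8 26.7]
60 -24.5 -18.3 [24.5 26.1]
```

View pics/v2.png

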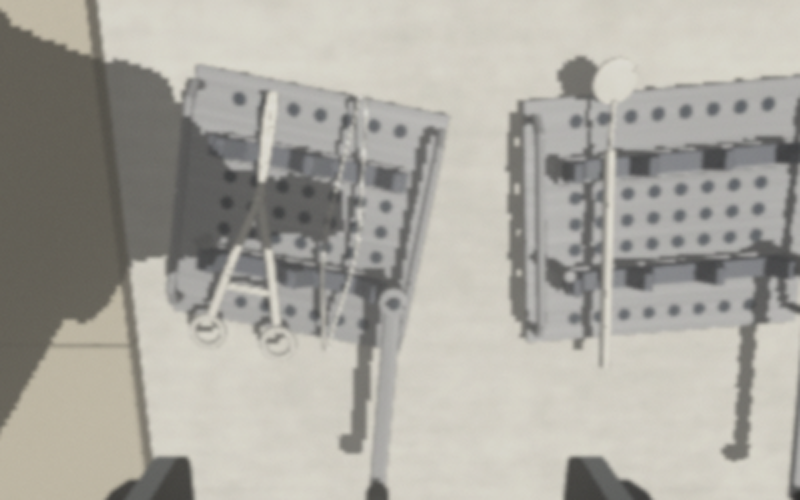

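Both lie centred in their slots with tops at 28–29 mm, so they are seated. Next are the scaler and the curette.

Run:
```python
from h import *
pick((443,228.8),.0007,4)
place("SC",2,0,29)
pick((449,321.7),-.032,4)
place("SC",0,-38,31)
movep([580,-250,225],R(0)); snap("sc2"); st()
cv2.imwrite("pics/v3.png",cv2.resize(cv2.imread("pics/sc2.png")[20:290,110:530],None,fx=1.9,fy=1.9,interpolation=cv2.INTER_CUBIC))
c=load("sc2");P=cloud(c).reshape(-1,3)
th,o,_,_=RK["SC"];d=P[:,:2]-o;X=d@[np.cos(th),np.sin(th)];Y=d@[-np.sin(th),np.cos(th)]
for y0,y1 in((-13,13),(-51,-25),(25,50)):
  print()
  for x in(-60,-50,-40,-20,0,20,40,50,60):
    k=(abs(X-x)<3)&(Y>y0)&(Y<y1)&(P[:,2]>17)&(P[:,2]<35)
    if k.any(): print(x,Y[k].min().round(1),Y[k].max().round(1),np.percentile(P[k,2],[50,90]).round(1))
```

```text
gripped t 21.2 gap 6.0 F [-1.7 -0.6  6.3] p [443.  228.9   9.2]
lifted t 22.1 gap 5.9 F [-0.5  0.2 -0.9] p [442.7 228.7 109.4]
down t 25.2 gap 6.0 F [ 0.5  0.1 -0.1] p [ 617.7 -319.5   28.8]
opened t 25.9 gap 85.5 F [-0.2 -0.1  0. ] p [ 617.8 -319.4   29. ]
gripped t 30.3 gap 7.1 F [-1.3  0.2  5.6] p [449.  321.8   9.3]
lifted t 31.2 gap 7.1 F [ 1.   0.5 -0.7] p [448.6 321.5 109.3]
down t 34.7 gap 6.9 F [0.7 0.  0.5] p [ 618.8 -357.4   30.9]
opened t 35.4 gap 85.4 F [0.1 0.1 0.4] p [ 618.9 -357.5   31. ]
 t 36.8 gap 85.3 F [0.5 0.8 0.1] p [ 579.7 -250.6  223.7]

-50 -3.3 3.2 [27.3 28.2]
-40 -3.4 3.5 [28.  29.2]
-20 -3.3 4.1 [28.1 29.7]
0 -2.7 3.7 [28.  29.2]
20 -2.7 4.4 [29.1 30.1]
40 -3.6 4.7 [28.9 30.2]
50 -2.7 3.8 [28.2 29.5]
60 -1.2 1.3 [26.1 27.4]

-60 -38.7 -36.3 [27.2 27.5]
-50 -41.2 -33.5 [28.6 30.2]
-40 -42.2 -32.9 [29.3 30.5]
-20 -41.8 -33.0 [29.7 31. ]
0 -41.3 -33.1 [29.6 31. ]
20 -42.3 -33.0 [29.7 30.8]
40 -41.9 -32.9 [29.7 31.2]
50 -41.3 -33.0 [29.5 30.5]
60 -39.4 -35.5 [27. 28.]

-60 34.8 39.5 [25.9 27.3]
-50 34.2 40.0 [25.8 27. ]
-40 34.9 39.7 [25.9 26.6]
-20 35.1 39.6 [25.7 26.8]
0 35.0 39.6 [25.8 26.6]
20 35.1 40.3 [25.7 27.3]
40 35.2 39.5 [25.2 26.6]
50 36.7 37.9 [26.6 27.4]
60 33.2 42.1 [27.7 29. ]
```

View pics/v3.png

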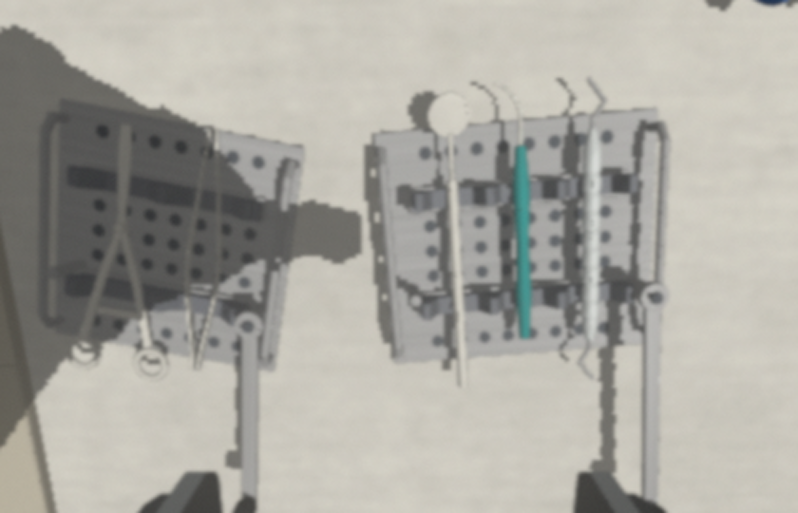

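All four instruments and the mirror are seated, with tops at 26–31 mm. Now I close the bars.

```bash
cat > bar.py <<'E'
from h import *
import sys
n=sys.argv[1]; knob=np.array(eval(sys.argv[2])); th,o,r,py=RK[n]
piv=rk(n,-30,py); u=knob-piv; f0=np.arctan2(u[1],u[0])-th-np.pi/2
print("phi0",f0,"r",np.linalg.norm(u))
def pose(f,back):
    t=np.array([np.cos(th+f),np.sin(th+f)]); uu=np.array([-t[1],t[0]])
    return piv+r*uu-back*t, R(th+f)
clamp()
p,Q=pose(f0,36); movep([*p,110],Q); movel([*p,48])
N=int(np.ceil(f0/.17)); hit=False
for f in np.linspace(f0,0,N+1):
    p,Q=pose(f,18); hit=movel([*p,48],Q,guard=15)
    if hit: st(f"hit at {f:.2f}"); break
if not hit or f<.2:
    p,Q=pose(0,9); print("final",movel([*p,48],Q,max_speed=30,guard=8)); st()
    q=pose(0,35)[0]; movel([*q,48]); movel([*q,120])
st("end")
E
python3 bar.py SU "(464.4,-158.7)" && python3 bar.py SC "(459.3,-404.2)"
python3 - <<'E'
from h import *
movep([580,-250,235],R(0)); snap("end"); st()
cv2.imwrite("pics/v4.png",cv2.resize(cv2.imread("pics/end.png")[20:290,110:530],None,fx=1.9,fy=1.9,interpolation=cv2.INTER_CUBIC))
P=cloud(load("end"))[:290].reshape(-1,3)
for n in RK:
    th,o,r,py=RK[n];d=P[:,:2]-o;X=d@[np.cos(th),np.sin(th)];Y=d@[-np.sin(th),np.cos(th)]
    k=(P[:,2]>52)&(abs(X)<80)&(abs(Y)<90); x,y=np.median(X[k]),np.median(Y[k]); print(n,x,y,"phi",np.arctan2(-(x+30),y-py))
    k=(P[:,2]>38)&(P[:,2]<44)&(abs(X+30)<25)&(abs(Y)<40); print(" bar fit",np.polyfit(Y[k],X[k],1))
E
```

```text
phi0 1.6784319559842946 r 111.25135025508189
final True
 t 43.0 gap -0.0 F [-3.5  0.7  2. ] p [578.2 -54.8  47.3]
end t 43.9 gap -0.1 F [-0.4 -0.  -0.2] p [561.8 -50.9 119.5]
phi0 -4.679806629186709 r 133.04560072327342Traceback (most recent call last):
  File "bar.py", line 12, in <module>
    for f in np.linspace(f0,0,N+1):
             ~~~~~~~~~~~^^^^^^^^^^
    raise ValueError(
        f"Number of samples, {num}, must be non-negative."
    )
ValueError: Number of samples, -26, must be non-negative.
```

```bash
sed -i 's|^f0=.*||; s|f0=np.arctan2(u\[1\],u\[0\])-th-np.pi/2|f0=(np.arctan2(u[1],u[0])-th-np.pi/2)%(2*np.pi)|' bar.py
python3 bar.py SC "(459.3,-404.2)"
cat > chk.py <<'E'
from h import *
import sys
tag=sys.argv[1]
movep([580,-250,235],R(0)); snap(tag); st()
cv2.imwrite(f"pics/{tag}_.png",cv2.resize(cv2.imread(f"pics/{tag}.png")[20:290,110:530],None,fx=1.9,fy=1.9,interpolation=cv2.INTER_CUBIC))
P=cloud(load(tag))[:290].reshape(-1,3)
for n in RK:
    th,o,r,py=RK[n];d=P[:,:2]-o;X=d@[np.cos(th),np.sin(th)];Y=d@[-np.sin(th),np.cos(th)]
    k=(P[:,2]>52)&(abs(X)<80)&(abs(Y)<90); x,y=np.median(X[k]),np.median(Y[k]); print(n,x,y,"phi",np.arctan2(-(x+30),y-py))
    k=(P[:,2]>38)&(P[:,2]<44)&(abs(X+30)<25)&(abs(Y)<40); print(" bar fit",np.polyfit(Y[k],X[k],1))
E
python3 chk.py end
```

```text
phi0 1.6033786779928771 r 133.04560072327342
final True
 t 51.3 gap -0.4 F [-1.9  0.   0.8] p [ 561.8 -257.7   47.4]
end t 52.2 gap 0.0 F [0.3 1.1 0.6] p [ 545.4 -257.8  119.4]
 t 52.8 gap 0.3 F [-0.9 -0.3 -0.3] p [ 579.5 -249.7  233.7]
SU -29.07499013547092 54.15103415959543 phi -0.00839745290132061
 bar fit [ 7.89412931e-04 -2.96355123e+01]
SC -18.037214368696628 67.01597581873699 phi -0.08902791838410835
 bar fit [-1.1380466e-03 -2.9818773e+01]
```

View pics/end_.png

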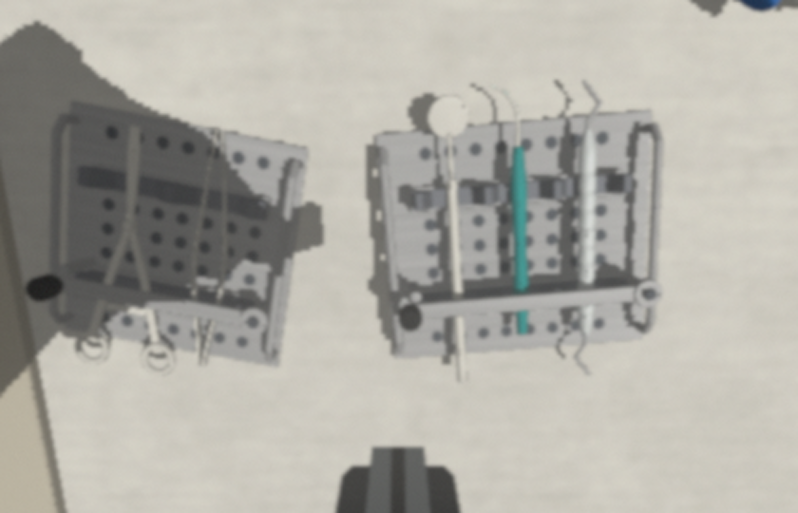

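Both bars look closed over the combs, with all instruments in their slots. The guards stopped at light force, so I give each bar one firmer nudge and re-measure.

```bash
python3 - <<'E'
from h import *
for n in("SC","SU"):
    th,o,r,py=RK[n]; k=rk(n,-30,py+r); t=np.array([np.cos(th),np.sin(th)])
    P=lambda b,z:[*(k-b*t),z]
    movep(P(35,110),R(th)); movel(P(35,48)); movel(P(22,48),max_speed=40)
    print(n,movel(P(8,48),max_speed=20,guard=18),"back",(k-np.array(read_state()["eef_pos"])[:2])@t); st()
    movel(P(35,48)); movel(P(35,120))
E
python3 chk.py end2
```

```text
SC True back 18.672258033380903
 t 54.8 gap -0.2 F [-2.5 -0.5  2.3] p [ 561.7 -257.    47.3]
SU True back 18.227655930343577
 t 58.0 gap -0.1 F [-3.2  0.9  2.1] p [578.4 -54.2  47.2]
 t 59.9 gap 0.3 F [0.4 0.5 1.3] p [ 580.2 -247.7  233.5]
SU -28.888777237671157 53.76108876762343 phi -0.010123667794955231
 bar fit [-6.54842326e-05 -2.96148928e+01]
SC -17.715044377615936 68.10175865428388 phi -0.09068174591532414
 bar fit [-2.99363327e-03 -2.98401209e+01]
```

```bash
python3 -c "
from workcell import *
print(finish_job())"
```

```text
the job is handed in; nothing more can be done
None
```

I made up both kits and handed the job in at about 60 s: all four instruments and the mirror lie down in their own slots, and both bars are closed against their stops.

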